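Nest the angle cradles and stack the tins

ROBOT

A 6-joint arm with a two-finger parallel gripper is mounted at the origin on the work surface. World frame = base frame: x ahead of the robot, y to its left, z up, the work surface at z = 0. Lengths are in m, angles in rad, forces in N, time in s.
With the tool pointing down it reaches from about 0.35 to 0.85 m from the base axis. Payload 8.1 kg.
Tool frame: the origin (TCP) lies midway between the tips of the shut fingers; the grasp point (between the pads) lies 19 mm behind it (bot.hold_point_z is the distance from the TCP to the grasp point, in m); z points along the fingers, y is the line along which they close (so a half turn about z gives the same grasp; the last joint's range is limited). The gripper opens to 85 mm and grips with 20 to 120 N. Pads are 22 mm wide; open, the fingers measure 114 mm over their backs; the gripper's body (76 mm by 85 mm) begins 54 mm behind the grasp point. The pads swing forward as they close: fully open they stand 13 mm farther back than shut.
Start: joints at [1.222, 0.13, 1.488, -0, 1.523, -0.085], TCP at [0.156, 0.579, 0.231] pointing down, gripper open.
Joint ranges: [-2.96, 2.96], [-0.89, 2.26], [0.02, 2.5], [-1.34, 4.48], [0, 2.73], [-2.66, 2.66]. Speed limits (rad/s): [2.39, 2.39, 2.79, 3.14, 3.14, 3.14].

INTERFACE

Orientations are given as a unit quaternion [x, y, z, w].
In Python, from plant import bot, eoat, grab_frame gives the robot as it stands. Calls block until the motion is done:
- bot.move_to(position, orientation): joint-space move of the TCP to a pose.
- bot.move_l(position, v=0.15, rot=None, stop_force=None): straight line of the TCP; rot=None keeps the orientation; v is the mean speed in m/s. With stop_force (N) it stops when the force on the tool has changed by that much, and returns True; else False.
- bot.set_joints(angles): joint-space move.
- eoat.set_gripper(opening, strength=None): finger opening in m; strength is the grip in N (None keeps the last); returns when the fingers have stopped.
- bot.pause(seconds).
- bot.solve_ik(position, orientation): joint angles nearest the present ones, or None.
- bot.state(): the state.
- grab_frame(name): name is "side" or "top" or "wrist"; returns a dict with "pixels" (480x640x3 uint8, blue, green, red), "fx", "fy", "cx", "cy" (pixels), "T" (4x4, takes a point from camera to world coordinates); the wrist camera has in their place "hand_eye" (4x4, takes a point from camera to tool coordinates, whose origin is the TCP and whose axes are the flange's). Camera axes: x right, y up, looking along -z (the intrinsics and any distortion apply to the point x, -y, -z); pixel columns grow to the right and rows downward; lengths in m; the calibration is good to about 2 mm. A picture is of the moment at which its call begins: read the wrist's pose just before it. There is no depth.
A pose or a line that the arm cannot do raises bot.Unreachable and nothing moves.
- bot.hand_in(): hands the job in; it is judged then, once.
The state is a dict: "time_s": time; "joint_positions": joint angles; "qd": joint speeds; "joint_efforts": joint torques, N m; "tcp_pos": TCP position; "eef_rot": TCP orientation; "force": force on the tool from outside, world axes, zero at the start; "wrist_torque": the same for the moment, N m; "width": finger opening in m; "gripper_force": force on a finger pad.
Only numpy, scipy, OpenCV 4.12 (cv2) and the standard library are available. Lean on these libraries where they do the work, as an engineer would, in place of code of your own. Each camera call takes 0.05 s, during which the arm holds its last target. There are 200 camera calls.

TASK

Clear away the sample holders: nest the three aluminium angle cradles roof-wise over one another on the ridge stand, the shortest first, then the middle one, the longest last, each fully down along the ridge and centred end to end. Stack the two specimen tins on the round cork mat, the wide one centred below and the narrow one centred upright on it. Leave the slide box, the stapler and the little vial where they are.

Things in the scene. Friction and masses are not known exactly. Their poses are not given: they have to be found in the camera images.
- cradle_short_mid (a point): Centre (mid-length, half-way up) of the shortest cradle: loose aluminium angle 40 mm long, legs 40 mm, walls 5 mm, lying like a roof: bent edge up, resting on both leg edges, 57 mm wide over the legs, 32 mm high; centre 16 mm above the desk, bent edge 16 mm above the centre. x: along the bent edge; z: up. Best taken from above by its two square ends (40 mm).
- cradle_middle_mid (a point): Centre (mid-length, half-way up) of the middle cradle: loose aluminium angle 52 mm long, legs 40 mm, walls 5 mm, lying like a roof: bent edge up, resting on both leg edges, 57 mm wide over the legs, 32 mm high; centre 16 mm above the desk, bent edge 16 mm above the centre. x: along the bent edge; z: up. Best taken from above by its two square ends (52 mm).
- cradle_long_mid (a point): Centre (mid-length, half-way up) of the longest cradle: loose aluminium angle 64 mm long, legs 40 mm, walls 5 mm, lying like a roof: bent edge up, resting on both leg edges, 57 mm wide over the legs, 32 mm high; centre 16 mm above the desk, bent edge 16 mm above the centre. x: along the bent edge; z: up. Best taken from above by its two square ends (64 mm).
- ridge (a point): Middle of the top edge, 50 mm above the desk, of the fixed ridge stand: a grey plastic roof-shaped bar (30 mm square bar on edge, 34 mm long) on a 70 x 70 x 6 mm base. x: along the ridge; z: up. The first cradle on it has its centre 8.8 mm below this point; each one nested over it sits 7.1 mm higher. In the right order each overhangs those below, so fingers pass beside them.
- tin_wide_mid (a point): Centre (half-way up) of the wide round lidded metal tin, loose: 60 mm in diameter, 30 mm high, flat top. z: up.
- tin_narrow_mid (a point): Centre (half-way up) of the narrow round lidded metal tin, loose: 42 mm in diameter, 30 mm high, flat top. z: up.
- mat_top (a point): Centre of the top face of the fixed round cork mat, 90 mm in diameter, 5 mm thick, no rim. z: up.
- slide_box_mid (a point): Bystander, to be left alone (loose). Centre of a white slide box with a blue lid, 87 x 34 x 33 mm. x: along it.
- stapler_mid (a point): Bystander, to be left alone (loose). Centre of a small black stapler, about 85 x 30 x 37 mm. x: along it.
- vial_mid (a point): Bystander, to be left alone (loose). Centre (half-way up) of an upright amber glass vial with a white cap, 24 mm in diameter, 42 mm high. z: up.

How it is judged:
At the end, for the whole second after the job is handed in: Short, middle, long cradle nested in this order from below on the ridge: within 10 mm along it, 5 mm across, 3.3 mm of nested height, 0.15 rad. Wide tin upright on the mat within 14 mm of its centre, narrow tin upright on it within 10 mm. All at rest (x of cradle_short_mid in the frame of ridge between -0.01 and 0.01 m and y of cradle_short_mid in the frame of ridge between -0.005 and 0.005 m and z of cradle_short_mid in the frame of ridge between -0.0122 and -0.0056 m and angle between each of cradle_short_mid, cradle_middle_mid, cradle_long_mid's own z axis and vertical below 0.15 rad and angle between the x axis of each of cradle_short_mid, cradle_middle_mid, cradle_long_mid and the x axis of ridge, either way round below 0.15 rad and x of cradle_middle_mid in the frame of ridge between -0.01 and 0.01 m and y of cradle_middle_mid in the frame of ridge between -0.005 and 0.005 m and z of cradle_middle_mid in the frame of ridge between -0.0051 and 0.0015 m and x of cradle_long_mid in the frame of ridge between -0.01 and 0.01 m and y of cradle_long_mid in the frame of ridge between -0.005 and 0.005 m and z of cradle_long_mid in the frame of ridge between 0.002 and 0.0086 m and horizontal distance between tin_wide_mid and mat_top below 0.014 m and z of tin_wide_mid in the frame of mat_top between 0.012 and 0.018 m and angle between each of tin_wide_mid, tin_narrow_mid's own z axis and vertical below 0.1 rad and horizontal distance between tin_narrow_mid and tin_wide_mid below 0.01 m and z of tin_narrow_mid in the frame of tin_wide_mid between 0.027 and 0.033 m and linear speed of each of cradle_short, cradle_middle, cradle_long, tin_wide, tin_narrow below 0.02 m/s); the robot touches nothing.
It fails at once if the slide box is moved more than 20 mm or tipped over (distance of slide_box_mid from where it was at the start of the episode above 0.02 m or angle between slide_box_mid's own z axis and vertical above 0.5 rad).
It fails at once if the stapler is moved more than 20 mm or tipped over (distance of stapler_mid from where it was at the start of the episode above 0.02 m or angle between stapler_mid's own z axis and vertical above 0.5 rad).
It fails at once if the vial is moved more than 20 mm or tipped over (distance of vial_mid from where it was at the start of the episode above 0.02 m or angle between vial_mid's own z axis and vertical above 0.5 rad).
It also fails if it takes over 115 s, if anything falls off the work surface, if the arm or the gripper's body presses on something with over 40 N, if the wrist force passes 120 N, or if a joint passes its speed limit or range.

## Working session

There is one attempt and no reset: what is moved stays moved. The work goes in short steps, each a Python script; the robot and the scene stay as the last script left them, time stands still between calls to the robot, and variables do not carry over. Pictures are saved under pics/ and viewed, at most 14 in all, crops included, and the job is handed in when it is done.

```bash
ls; mkdir -p pics
python3 - <<'E'
from plant import bot,eoat,grab_frame
import cv2
for n in("top","side"):
    f=grab_frame(n); cv2.imwrite(f"pics/{n}0.png",f["pixels"]); print({k:v for k,v in f.items() if k!="pixels"})
print(bot.state()["eef_rot"],bot.hold_point_z)
E
```

```text
pics
{'fx': 438.4424971945561, 'fy': 438.4424971945561, 'cx': 323.67173672078866, 'cy': 233.91176909064345, 'T': array([[-0.01600808,  0.99372674, -0.11068386,  0.40549167],
       [-0.99971269, -0.01788232, -0.01596129, -0.00476538],
       [-0.01784044,  0.11039655,  0.99372749,  1.00696481],
       [ 0.        ,  0.        ,  0.        ,  1.        ]])}
{'fx': 459.28617888832747, 'fy': 459.28617888832747, 'cx': 308.6251584656918, 'cy': 235.8606365969867, 'T': array([[-0.93615264,  0.24586725, -0.25133149,  0.29660089],
       [-0.35142967, -0.6761813 ,  0.64751528,  0.60396906],
       [-0.01074285,  0.69449849,  0.71941396,  0.71310772],
       [ 0.        ,  0.        ,  0.        ,  1.        ]])}
[ 1.31518244e-01  9.91313375e-01 -8.39996848e-04 -1.96940378e-04] 0.0187
```

View pics/top0.png

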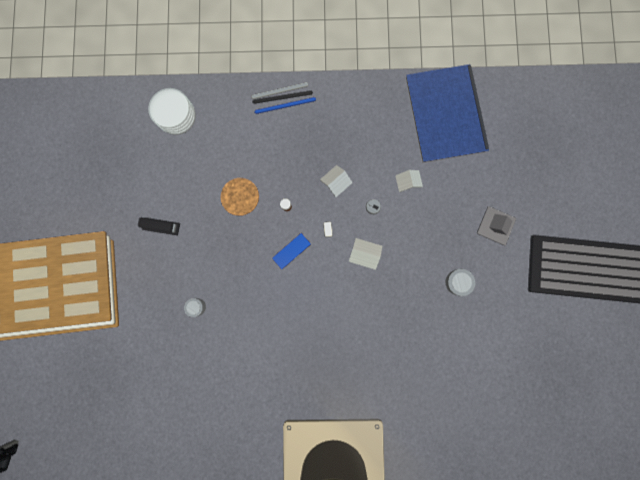

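View pics/side0.png

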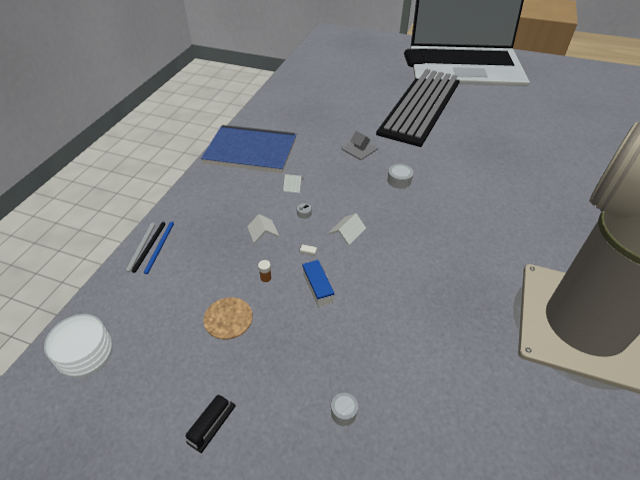

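The top view shows the mat at (239,197), cradles at (337,181), (409,181) and (366,253), the ridge stand at (496,225), the narrow tin at (193,308) and the wide tin at (461,282). The vial is at (286,204), the box at (292,251) and the stapler at (159,226). Next I get rough positions and take wrist views.

```bash
cat > h.py <<'E'
from plant import bot,eoat,grab_frame
import numpy as np, cv2
from scipy.spatial.transform import Rotation as R
def ray(f,T,uv,z):
    d=T[:3,:3]@np.array([(uv[0]-f["cx"])/f["fx"],-(uv[1]-f["cy"])/f["fy"],-1]); o=T[:3,3]
    return o+d*(z-o[2])/d[2]
def tcpT():
    s=bot.state(); T=np.eye(4); T[:3,:3]=R.from_quat(s["eef_rot"]).as_matrix(); T[:3,3]=s["tcp_pos"]; return T
def down(yaw):  # tool y axis at angle yaw (closing line) in world, z down
    y=np.array([np.cos(yaw),np.sin(yaw),0]); z=np.array([0,0,-1.]); x=np.cross(y,z)
    return R.from_matrix(np.c_[x,y,z]).as_quat()
def best(pos,yaw):
    c=[]
    for k in(0,np.pi):
        q=bot.solve_ik(pos,down(yaw+k))
        if q is not None: c.append((abs(q[5]),yaw+k))
    return down(min(c)[1])
E
python3 - <<'E'
from h import *
f=grab_frame("top")
P=dict(mat=(239,197,.005),vial=(286,204,.042),cA=(337,181,.02),cB=(409,181,.02),cC=(366,253,.02),ridge=(498,224,.04),nt=(193,307,.03),wt=(461,281,.03),box=(292,251,.033),st=(159,226,.03))
for k,(u,v,z) in P.items():
    p=ray(f,f["T"],(u,v),z); print(k,p.round(3),np.hypot(*p[:2]).round(3))
w=grab_frame("wrist"); print({k:v for k,v in w.items() if k!="pixels"})
big=cv2.resize(f["pixels"][150:330,130:530],(800,360),interpolation=cv2.INTER_CUBIC)
cv2.imwrite("pics/t1.png",big)
E
```

```text
mat [0.607 0.207 0.005] 0.642
vial [0.582 0.094 0.042] 0.589
cA [ 0.637 -0.021  0.02 ] 0.637
cB [ 0.634 -0.186  0.02 ] 0.66
cC [ 0.47  -0.083  0.02 ] 0.478
ridge [ 0.528 -0.375  0.04 ] 0.648
nt [0.357 0.303 0.03 ] 0.468
wt [ 0.404 -0.29   0.03 ] 0.498
box [0.477 0.082 0.033] 0.484
st [0.539 0.383 0.03 ] 0.661
{'fx': 360.5525870453271, 'fy': 360.5525870453271, 'cx': 316.13796318924136, 'cy': 238.6578794601224, 'hand_eye': array([[ 2.04741326e-03,  9.50379067e-01,  3.11087506e-01,
         8.04468279e-02],
       [ 9.99997876e-01, -1.87226891e-03, -8.61634513e-04,
         8.13977773e-04],
       [-2.36439939e-04,  3.11088609e-01, -9.50380882e-01,
        -1.42624474e-01],
       [ 0.00000000e+00,  0.00000000e+00,  0.00000000e+00,
         1.00000000e+00]])}
```

View pics/t1.png

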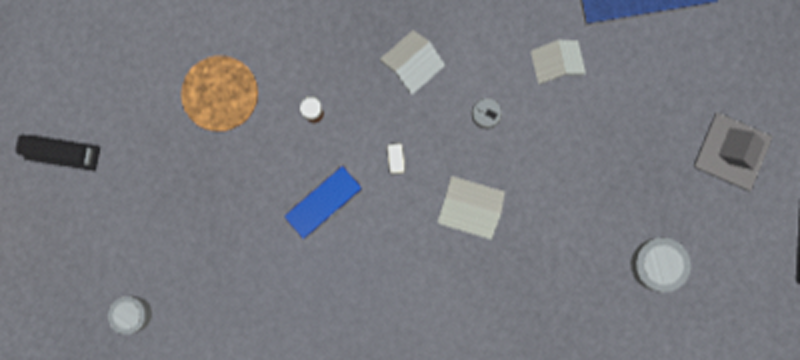

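Matching sizes in the crop (2x scale): the short cradle is at (559,60), the middle at (412,62), the long at (471,208), and the ridge bar at (742,148). Next are close wrist views of each.

```bash
cat > look.py <<'E'
from h import *
import pickle
P=dict(nt=(.357,.303,.03),mat=(.607,.207,.005),cA=(.637,-.021,.03),cC=(.47,-.083,.03),cB=(.634,-.186,.03),ridge=(.528,-.375,.05),wt=(.404,-.29,.03))
out={};tiles=[]
for k,p in P.items():
    pos=[p[0],p[1],.2]; bot.move_to(pos,best(pos,np.arctan2(p[1],p[0])))
    T=tcpT(); w=grab_frame("wrist"); w["T"]=T@w["hand_eye"]; out[k]=w
    c=np.linalg.inv(w["T"])@np.r_[p,1]; u=w["cx"]-w["fx"]*c[0]/c[2]; v=w["cy"]+w["fy"]*c[1]/c[2]
    u0,v0=int(u)-65,int(v)-65; print(k,u0,v0)
    if k!="nt":
        t=cv2.resize(w["pixels"][v0:v0+130,u0:u0+130],(260,260),interpolation=cv2.INTER_CUBIC); cv2.putText(t,k,(3,12),0,.45,(0,255,255)); tiles.append(t)
pickle.dump(out,open("look.pkl","wb"))
cv2.imwrite("pics/w1.png",np.vstack([np.hstack(tiles[:3]),np.hstack(tiles[3:])]))
print(bot.state()["time_s"])
E
python3 look.py
```

```text
nt 249 151
mat 251 145
cA 251 152
cC 250 151
cB 252 151
ridge 252 157
wt 251 151
6.8583
```

View pics/w1.png

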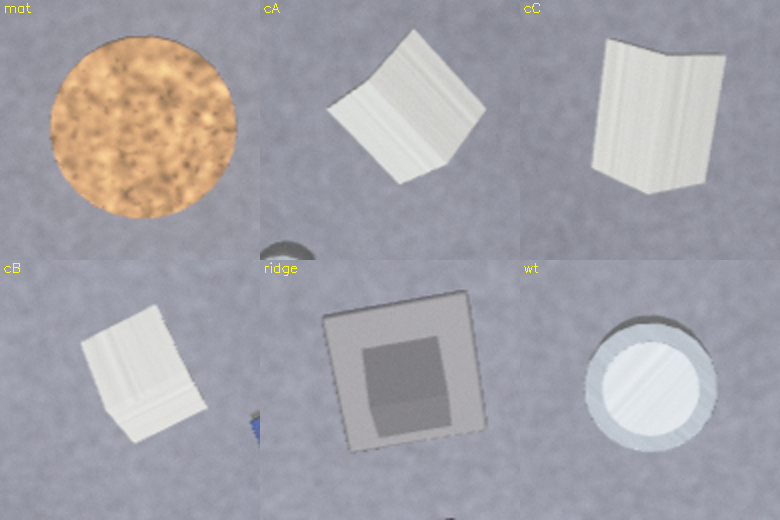

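The close views show the bent edges, the leg corners, the ridge line from (370,408) to (447,393), the mat centred at (143,127), and the wide lid at (651,387). Next I convert these to metres with size checks.

```bash
cat > meas.py <<'E'
from h import *
import pickle
L=pickle.load(open("look.pkl","rb"))
org=dict(mat=(0,0,251,145),cA=(260,0,251,152),cC=(520,0,250,151),cB=(0,260,252,151),ridge=(260,260,252,157),wt=(520,260,251,151))
def W(k,x,y,z):
    a,b,u0,v0=org[k]; w=L[k]; return ray(w,w["T"],(u0-.25+(x-a)/2,v0-.25+(y-b)/2),z)
C=dict(cA=[(414,29),(486,109),(400,184),(327,108),(372,77),(448,163)],
 cC=[(607,38),(592,167),(705,182),(725,55),(668,54),(648,193)],
 cB=[(80,343),(157,305),(207,407),(135,443),(105,410),None])
dn=np.linalg.norm
M={}
for k,c in C.items():
    a,b,d,e=[W(k,*q,.0035) for q in c[:4]]; ctr=(a+b+d+e)/4; ax=(b-a)+(d-e)
    print(k,"len",dn(b-a).round(4),dn(d-e).round(4),"wid",dn(a-e).round(4),dn(b-d).round(4),"ctr",ctr[:2].round(4),"yaw",np.arctan2(ax[1],ax[0]).round(3))
    r=[W(k,*q,.032) for q in c[4:] if q]
    if len(r)==2: g=r[1]-r[0]; print("   ridge ctr",((r[0]+r[1])/2)[:2].round(4),"len",dn(g).round(4),"yaw",np.arctan2(g[1],g[0]).round(3))
    else:
        n=np.r_[-ax[1],ax[0],0]/dn(ax); print("   ridge end offset across",((r[0]-ctr)@n).round(4),"along",((r[0]-ctr)@ax/dn(ax)).round(4))
b=[W("ridge",*q,.006) for q in((322,317),(467,291),(487,430),(350,452))]; print("base",(sum(b)/4)[:2].round(4),[dn(b[i]-b[i-1]).round(4) for i in range(4)],"yaw",np.arctan2(*((b[1]-b[0])+(b[2]-b[3]))[1::-1]).round(3))
r=[W("ridge",*q,.05) for q in((370,408),(447,393))]; g=r[1]-r[0]; print("ridge",((r[0]+r[1])/2)[:2].round(4),dn(g).round(4),np.arctan2(g[1],g[0]).round(3))
print("mat",W("mat",143.5,127,.005)[:2].round(4),"dia",dn(W("mat",50,127,.005)-W("mat",237,127,.005)).round(4))
print("wt",W("wt",651,386.5,.03)[:2].round(4),dn(W("wt",585,387,.03)-W("wt",717,387,.03)).round(4))
w=L["nt"]; g=cv2.cvtColor(w["pixels"],cv2.COLOR_BGR2GRAY)[151:281,249:379]
cs=cv2.HoughCircles(cv2.resize(g,None,fx=4,fy=4,interpolation=cv2.INTER_CUBIC),cv2.HOUGH_GRADIENT,1,40,param1=80,param2=30,minRadius=50,maxRadius=110)
for u,v,rr in cs[0][:3]: print("nt",ray(w,w["T"],(249+u/4,151+v/4),.03)[:2].round(4),"dia",(2*rr/4/w["fx"]*(w["T"][2,3]-.03)).round(4))
E
python3 meas.py
```

```text
cA len 0.0517 0.0523 wid 0.0559 0.0561 ctr [ 0.6445 -0.0169] yaw -0.858
   ridge ctr [ 0.6457 -0.0158] len 0.0518 yaw -0.885
cC len 0.0637 0.0635 wid 0.0559 0.0565 ctr [ 0.4734 -0.0808] yaw -1.873
   ridge ctr [ 0.4735 -0.0802] len 0.064 yaw -1.879
cB len 0.0404 0.0396 wid 0.0564 0.0553 ctr [ 0.6407 -0.1866] yaw 0.19
   ridge end offset across 0.0004 along -0.0204
base [ 0.5324 -0.3823] [np.float64(0.0685), np.float64(0.0687), np.float64(0.0691), np.float64(0.0687)] yaw -0.441
ridge [ 0.532  -0.3823] 0.0332 -0.414
mat [0.6116 0.2113] dia 0.0896
wt [ 0.4053 -0.2881] 0.059
nt [0.3587 0.3062] dia 0.0392
```

All sizes agree within about 1 mm and 2 mm calibration. The short cradle goes first.

```bash
cat >> h.py <<'E'
HI=.16
def pick(xy,yaw,z,w,strength=40):
    p=[*xy,HI]; bot.move_to(p,best(p,yaw)); eoat.set_gripper(min(.085,w+.022))
    bot.move_l([*xy,.03],v=.2); hit=bot.move_l([*xy,z],v=.06,stop_force=12)
    eoat.set_gripper(0,strength); s=bot.state(); print("pick hit",hit,"z",s["tcp_pos"][2].round(4),"width",round(s["width"],4))
    z0=s["tcp_pos"][2]; bot.move_l([*xy,HI],v=.2); print("held",round(bot.state()["width"],4)); return z0
def place(xy,yaw,z,w,F=8):
    p=[*xy,HI]; bot.move_to(p,best(p,yaw)); bot.move_l([*xy,z+.02],v=.2)
    hit=bot.move_l([*xy,z-.004],v=.03,stop_force=F); s=bot.state()
    print("place hit",hit,"dz",(s["tcp_pos"][2]-z).round(4),"F",np.round(s["force"],1))
    bot.move_l([*s["tcp_pos"][:2],max(s["tcp_pos"][2],z)],v=.03)
    eoat.set_gripper(min(.085,w+.014)); bot.move_l([*xy,HI],v=.2); print("t",bot.state()["time_s"])
RID=(.5322,-.3823); RY=-.43
def snap(name,p,half=90,k=3):
    T=tcpT(); w=grab_frame("wrist"); T=T@w["hand_eye"]; c=np.linalg.inv(T)@np.r_[p,1]
    u=w["cx"]-w["fx"]*c[0]/c[2]; v=w["cy"]+w["fy"]*c[1]/c[2]; u0,v0=int(max(u-half,0)),int(max(v-half,0))
    cv2.imwrite(f"pics/{name}.png",cv2.resize(w["pixels"][v0:v0+2*half,u0:u0+2*half],None,fx=k,fy=k,interpolation=cv2.INTER_CUBIC))
    import pickle; pickle.dump(dict(w,T=T,o=(u0,v0,k)),open(f"{name}.pkl","wb"))
E
python3 - <<'E'
from h import *
z0=pick((.6409,-.1866),.19,.003,.040)
place(RID,RY,z0+.0412-.016,.040)
snap("p1",(*RID,.055))
E
```

```text
pick hit False z 0.0036 width 0.0394
held 0.0391
place hit True dz 0.0003 F [-1.8  0.2  6.3]
t 14.5
```

View pics/p1.png

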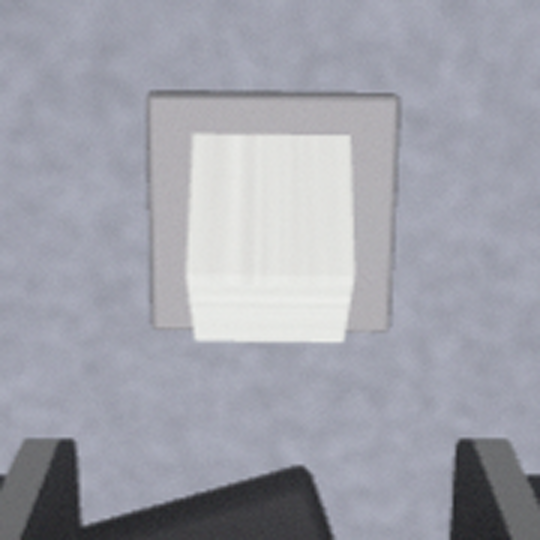

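The short cradle sits flat and square on the stand: its bent edge runs (188,272)–(355,272), centred on the base. The middle and long cradles come next.

Run:
```python
from h import *
z0=pick((.645,-.0164),-.87,.001,.052)
place(RID,RY,z0+.0483-.016,.052)
snap("p2",(*RID,.06))
```

```text
pick hit False z 0.0017 width 0.0511
held 0.051
place hit True dz 0.0005 F [0.1 1.4 5.4]
t 23.075
```

View pics/p2.png

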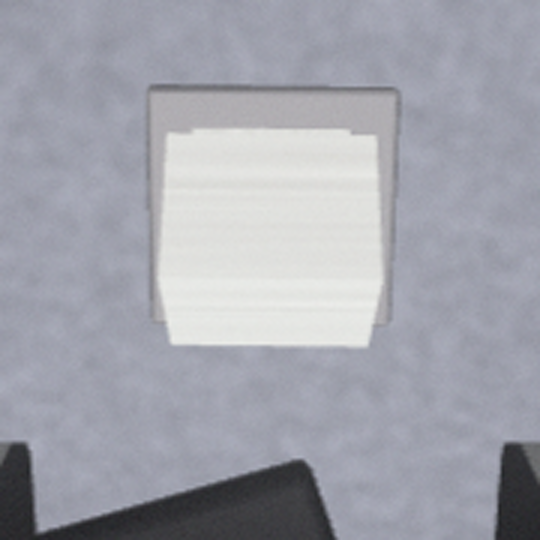

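The middle cradle is nested and centred, with its bent edge from (158,280) to (384,280). The long one and the wide tin are next.

Run:
```python
from h import *
z0=pick((.4734,-.0805),-1.876,.000,.064)
place(RID,RY,z0+.0554-.016,.064)
snap("p3",(*RID,.07))
wt=(.4053,-.2881); z0=pick(wt,np.arctan2(wt[1],wt[0]),.002,.060)
m=(.6116,.2113); place(m,np.arctan2(m[1],m[0]),z0+.005,.060)
snap("p4",(*m,.03))
a,b=cv2.imread("pics/p3.png"),cv2.imread("pics/p4.png"); cv2.imwrite("pics/p34.png",cv2.resize(np.hstack([a,b]),(800,400)))
```

```text
pick hit False z 0.0006 width 0.063
held 0.0632
place hit True dz 0.0008 F [ 0.3 -2.9  3.1]
t 31.1167
pick hit False z 0.0027 width 0.0575
held 0.0576
place hit True dz 0.0001 F [-1.7 -0.6  5.1]
t 39.6333
```

View pics/p34.png

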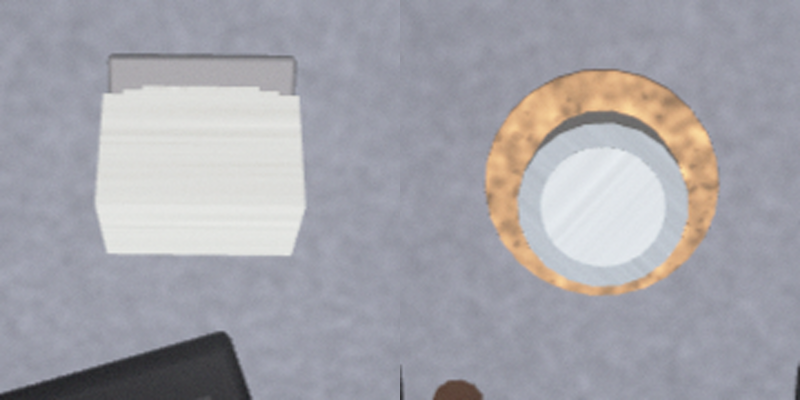

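All three cradles are nested (bent edge (95,206)–(305,206)). The wide tin's lid is centred at about (603.5,205) on the mat. I measure that lid and put the narrow tin on it.

Run:
```python
from h import *
import pickle
w=pickle.load(open("p4.pkl","rb")); u0,v0,k=w["o"]
c=ray(w,w["T"],(u0+203.5*1.35/k,v0+205*1.35/k),.035)[:2]; print("tin",c.round(4),"off mat",(c-[.6116,.2113]).round(4))
assert np.hypot(*(c-[.6116,.2113]))<.008
nt=(.3587,.3062); z0=pick(nt,np.arctan2(nt[1],nt[0]),.003,.042)
place(c,np.arctan2(c[1],c[0]),z0+.035,.042)
snap("p5",(*c,.06))
f=grab_frame("top"); g=grab_frame("side")
a=cv2.resize(cv2.imread("pics/p5.png"),(400,400)); cv2.imwrite("pics/p6.png",np.hstack([a,cv2.resize(g["pixels"][120:420,150:450],(400,400))]))
cv2.imwrite("pics/p7.png",cv2.resize(f["pixels"][150:330,130:530],(800,360)))
```

```text
tin [0.6121 0.2115] off mat [0.0005 0.0002]
pick hit False z 0.0036 width 0.0397
held 0.04
place hit True dz 0.0001 F [-0.9 -1.3  5.7]
t 47.3417
```

View pics/p6.png

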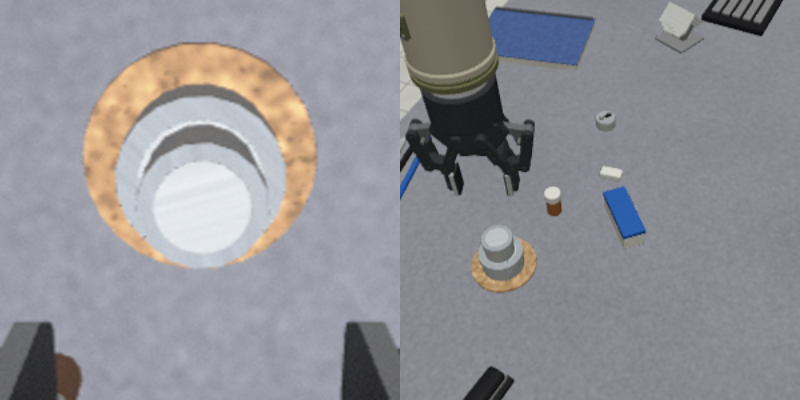

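View pics/p7.png

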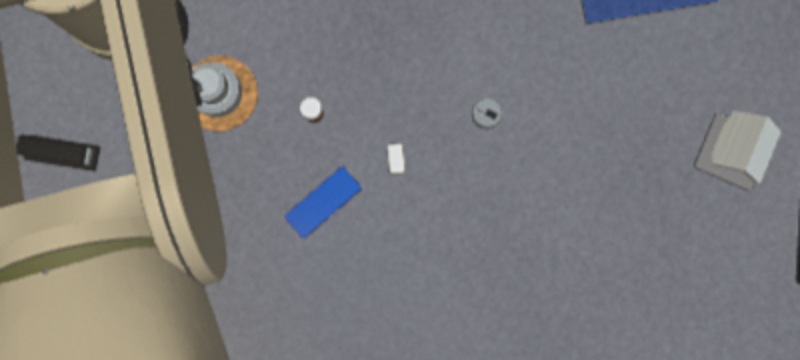

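The tins are stacked concentrically on the mat, with the narrow lid at (203,205). The cradle stack is intact at (745,148), and the box, stapler and vial haven't moved. I'm handing in.

```bash
python3 -c "
from h import *
print(bot.hand_in())"
```

```text
the job is handed in; nothing more can be done
None
```

The job is handed in at about 47 s of the 115 s limit, but no verdict came back: the cradles are nested short, middle, long on the ridge, the narrow tin is on the wide one on the mat, and the slide box, stapler and vial look unmoved in the last pictures.

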